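Empty the banding machine's catch tray and lock the tray home

TASK

The banding run is finished: slide the orange tray lock on the machine's deck fully to its open (red) end, draw the catch tray out and lay every finished card pack flat in the blue crate. Then push the empty tray fully home in its bay under the deck and slide the lock fully back to its locked (green) end, leaving the stapler and the tape roll where they are.

Things in the scene. Friction and masses are not known exactly. Their poses are not given: they have to be found in the camera images.
- bander: card banding machine, light grey with a dark hood, fixed, 190 (x) x 406 (y) mm; own x points away from its front, origin under its middle at desk height, front face at x = -95 mm. It stands on a 36 mm high base board, 420 mm wide, that runs on 210 mm ahead of the front face. Deck 106 mm above the desk, from the front face to x = +10 mm, then a hood 181 mm above the desk
- bay_mouth (a point): middle of the front edge of the tray bay under the deck, on the board, 95 mm ahead of the machine's origin, 36 mm above the desk; axes as the machine's. The bay is 376 mm wide, 50 mm high, 112 mm deep, the board is its floor; its side walls flare outward over the first 25 mm. The tray is fully home when its rear wall meets the back of the bay
- lock (a joint): tray lock, a slide on the deck, m: 0 = locked (end stop nearer the machine's middle, green mark), 0.045 = open (end stop towards the machine's own -y end, red mark). Moves with about 2.5 N and stays where left. Its steel bolt hangs in the bay mouth, 36 mm above the board: locked, it stands before the tray's keeper plate; with the tray not home it cannot lock it
- lock_grip (a point): middle of the lock's orange upright grip: 28 (x) x 16 (y) mm, from 111 to 137 mm above the desk, this point at 127 mm; axes as the machine's. Locked it stands at x = -63, y = -105 mm of the machine, open at y = -150 mm. Two guides 11 mm high stand on the deck at y = +4 and +96 mm
- catch_tray: loose blue-grey tray, 122 (x) x 371 (y) mm, 0.35 kg; origin centre of its underside, own x points into the machine. Floor 3 mm, side and rear walls 3 mm thick, 22 mm high, rear corners bevelled; front wall 30 mm high, with a steel keeper plate to 46 mm at y = -105 mm. Home, its origin is at x = -44, y = 0, z = 36 mm of the machine (2.5 mm play each side), yaw the same
- tray_fin (a point): middle of the tray's black pull fin, an upright blade in the middle of its front: 14 mm thick (y), from the front wall at tray x = -61 to its end at -121 mm, 8 to 40 mm above the tray's underside; this point at x = -98 mm, 26 mm above the underside; axes as the tray's
- pack_1: finished pack of printed cards with a brown band, 57 (own x) x 91 (own y) x 20 mm; origin at the centre of its underside. If present it lies in the tray at the start, its long side along the tray's x, in one of four lanes 84 mm apart (about 27 mm free beside it), and is hidden under the deck while the tray is home
- pack_2: finished pack of printed cards with a brown band, 57 (own x) x 91 (own y) x 25 mm; origin at the centre of its underside. If present it lies in the tray at the start, its long side along the tray's x, in one of four lanes 84 mm apart (about 27 mm free beside it), and is hidden under the deck while the tray is home
- pack_3: finished pack of printed cards with a brown band, 57 (own x) x 91 (own y) x 17 mm; origin at the centre of its underside. If present it lies in the tray at the start, its long side along the tray's x, in one of four lanes 84 mm apart (about 27 mm free beside it), and is hidden under the deck while the tray is home
- pack_4: finished pack of printed cards with a brown band, 57 (own x) x 91 (own y) x 22 mm; origin at the centre of its underside. If present it lies in the tray at the start, its long side along the tray's x, in one of four lanes 84 mm apart (about 27 mm free beside it), and is hidden under the deck while the tray is home
- crate: loose blue letter crate, open top, 400 (x) x 330 (y) mm, 0.85 kg; origin at the centre of its underside; floor 3 mm thick, walls 3 mm thick and 115 mm high, the wall at its -x end only 63 mm high
- stapler: red and black stapler, 34 x 139 x 52 mm: leave alone
- tape_roll: roll of brown paper band, 92 mm wide, 48 mm high: leave alone

How it is judged:
On the way, in this order (a step that is already met when the one before it is completed fails the run):
1. the tray lock is slid fully to its open end (value of joint lock above 0.042 m), for 0.2 s.
2. every pack lies flat in the blue crate (x of pack_1 in the frame of crate between -0.175 and 0.175 m and y of pack_1 in the frame of crate between -0.14 and 0.14 m and z of each of pack_1, pack_2, pack_3, pack_4 in the frame of crate below 0.06 m and angle between each of pack_1, pack_2, pack_3, pack_4's own z axis and vertical below 0.3 rad and linear speed of each of pack_1, pack_2, pack_3, pack_4 below 0.03 m/s and x of pack_2 in the frame of crate between -0.175 and 0.175 m and y of pack_2 in the frame of crate between -0.14 and 0.14 m and x of pack_3 in the frame of crate between -0.175 and 0.175 m and y of pack_3 in the frame of crate between -0.14 and 0.14 m and x of pack_4 in the frame of crate between -0.175 and 0.175 m and y of pack_4 in the frame of crate between -0.14 and 0.14 m), for 0.2 s.
3. the empty tray is fully home in its bay (x of catch_tray in the frame of bander between -0.048 and -0.04 m and angle between the x axis of catch_tray and the x axis of bander, either way round below 0.04 rad and height (world z) of catch_tray below 0.04 m), for 0.2 s.
4. the tray lock is slid fully to its locked end (value of joint lock below 0.003 m), for 0.2 s.
At the end, for the whole second after the job is handed in: every pack rests in the upright blue crate, flat to within 17 degrees and at rest; the tray is home in its bay to within 4 mm and square to 2 degrees; the lock is within 3 mm of its locked end stop (all of step 2 and all of step 3 and value of joint lock below 0.003 m and angle between crate's own z axis and vertical below 0.1 rad); the robot touches nothing.
It fails at once if the stapler is pushed more than 3 cm or tipped over (distance of stapler from where it was at the start of the episode above 0.03 m or angle between stapler's own z axis and vertical above 0.5 rad).
It fails at once if the tape roll is pushed more than 3 cm or tipped over (distance of tape_roll from where it was at the start of the episode above 0.03 m or angle between tape_roll's own z axis and vertical above 0.5 rad).
Of pack_1, pack_2, pack_3, pack_4 only 2 to 4 are there at a start; the rules pass over those that are not, and their reading is None.
At some moment in a run one of crate may be knocked a few centimetres aside while the robot is not near it.
Once in a run the grip may slacken for a moment while it holds something.
It also fails if it takes over 210 s, if anything falls off the work surface, if the arm or the gripper's body presses on something with over 40 N, if the wrist force passes 120 N, or if a joint passes its speed limit or range.

ROBOT

A 7-joint arm with a two-finger parallel gripper is mounted at the origin on a cart in front of the work surface, level with it; the furniture and walls round the work are solid. World frame = base frame: x ahead of the robot, y to its left, z up, the work surface at z = 0. Lengths are in m, angles in rad, forces in N, time in s.
With the tool pointing down it reaches from about 0.35 to 0.775 m from the base axis. Payload 3.1 kg.
Tool frame: the origin (TCP) lies midway between the tips of the shut fingers; the grasp point (between the pads) lies 19 mm behind it; z points along the fingers, y is the line along which they close (so a half turn about z gives the same grasp; the last joint's range is limited). The gripper opens to 85 mm and grips with 20 to 120 N. Pads are 22 mm wide; open, the fingers measure 114 mm over their backs; the gripper's body (76 mm by 85 mm) begins 54 mm behind the grasp point. The pads swing forward as they close: fully open they stand 13 mm farther back than shut.
Start: joints at [-1.333, 0.311, 0.014, 1.512, -0.004, 1.319, -0.027], TCP at [0.152, 0.529, 0.231] pointing down, gripper open.
Joint ranges: [-2.7, 2.7], [-0.3, 1.91], [-1.27, 1.3], [0.12, 2.57], [-1.44, 4.58], [0.2, 2.03], [-3.05, 3.05]. Speed limits (rad/s): [2.79, 2.79, 3.14, 3.14, 3.14, 3.14, 3.14].

INTERFACE

Orientations are given as a rotation vector (axis times angle).
In Python, from plant import r gives the robot as it stands.
- The arm moves only by the shell command python3 -m creep 'ROWS' [FORCE]. ROWS is JSON, a list of rows, each a list of 5 numbers: the shift along the tool's x, y, z in mm, then the turn about the tool's z in degrees, then the finger opening in mm, from 0 to 85.4. A call has 1 to 10 rows; each row is the pose to reach, as a shift and turn from the pose commanded when the call began, along the tool's axes at that moment; what a row does not reach only later rows make up. A row lasts 1/12 s, in which the tool goes at most 41.7 mm and 7.16 degrees, less where a joint would pass 70% of its speed; a pose out of reach is approached as far as the arm can. A call with a gripper value outside its range is refused whole. The fingers move at their own pace and stop on an object; FORCE is the grip in N (left out, the last holds). Time passes only in rows, so rows that repeat a pose let the fingers close. It gives the time, the measured TCP pose, the force, the opening and the grip force at its end, in the units of the state.
- r.get_obs(): the state, without advancing time (a new reading comes with each control period).
- r.read_camera(name): name is "scene" or "top" or "wrist"; returns (picture, depth): 480x640x3 uint8, red, green, blue; 480x640 float32, m along the optical axis (not along the pixel's ray), 0 where there is no reading.
- r.calibration(name): a dict with "fx", "fy", "cx", "cy" (pixels), "distortion" ([k1, k2, p1, p2, k3] as OpenCV has them; the pictures are not rectified), "cam_to_world" (4x4, takes a point from camera to world coordinates). Camera axes: x right, y up, looking along -z (the intrinsics and any distortion apply to the point x, -y, -z); pixel columns grow to the right and rows downward; lengths in m; the calibration is good to about 2 mm. A picture is of the moment at which its call begins: read the wrist's pose just before it. calibration takes no time and is no camera call; for the wrist camera it gives the pose at the moment of the call.
- r.job_done(): hands the job in; it is judged then, once.
The state is a dict: "clock": time; "joint_pos": joint angles; "dq": joint speeds; "joint_efforts": joint torques, N m; "ee_pos": TCP position; "tool_rot": TCP orientation; "ft_force": force on the tool from outside, world axes, zero at the start; "ft_torque": the same for the moment, N m; "opening": finger opening in m; "grasp_force": force on a finger pad.
Only numpy, scipy, OpenCV 4.12 (cv2) and the standard library are available. Lean on these libraries where they do the work, as an engineer would, in place of code of your own. Each camera call takes 0.05 s, during which the arm holds its last target. There are 200 camera calls.

## Working session

There is one attempt and no reset: what is moved stays moved. The work goes in short steps, Python scripts to look and compute and a shell command to move; the robot and the scene stay as the last step left them, time stands still between calls to the robot, and variables do not carry over. Pictures are saved under pics/ and viewed, at most 14 in all, crops included, and the job is handed in when it is done.

```bash
ls; mkdir -p pics; cat > h.py <<'E'
import numpy as np, cv2
from scipy.spatial.transform import Rotation as R
from plant import r
def cap(n,f=None):
    c=r.calibration(n); p,d=r.read_camera(n)
    if f: cv2.imwrite('pics/'+f,p[:,:,::-1])
    np.savez(''+n+'.npz',p=p,d=d,c=np.array(c,dtype=object))
    return p,d,c
def load(n):
    z=np.load(''+n+'.npz',allow_pickle=True); return z['p'],z['d'],z['c'].item()
def rays(uv,c):
    K=np.array([[c['fx'],0,c['cx']],[0,c['fy'],c['cy']],[0,0,1.]])
    q=cv2.undistortPoints(np.array(uv,float).reshape(-1,1,2),K,np.array(c['distortion'],float)).reshape(-1,2)
    T=np.array(c['cam_to_world']); return T[:3,3],np.c_[q[:,0],-q[:,1],-np.ones(len(q))]@T[:3,:3].T
def atz(uv,z,c):  # intersect with plane z
    o,d=rays(uv,c); return o+d*((z-o[2])/d[:,2])[:,None]
def atd(uv,dep,c):
    o,d=rays(uv,c); uv=np.array(uv).astype(int)
    return o+d*dep[uv[:,1],uv[:,0]][:,None]
def cloud(dep,c):
    v,u=np.mgrid[0:480,0:640]; o,d=rays(np.c_[u.ravel(),v.ravel()],c)
    return (o+d*dep.reshape(-1,1)).reshape(480,640,3)
E
python3 - <<'E'
from h import *
np.set_printoptions(precision=4,suppress=True)
for n in('scene','top'):
    p,d,c=cap(n,n+'0.png'); print(n,np.array(c['cam_to_world']))
o=r.get_obs();print(o); print(R.from_rotvec(o['tool_rot']).as_matrix())
E
```

```text
pics
scene [[ 0.5777  0.6234 -0.527  -0.1166]
 [-0.8162  0.4504 -0.362  -0.4425]
 [ 0.0117  0.6392  0.769   1.161 ]
 [ 0.      0.      0.      1.    ]]
top [[ 0.0025  0.9884 -0.1517  0.4259]
 [-0.9998  0.0057  0.0209  0.0579]
 [ 0.0215  0.1517  0.9882  1.1814]
 [ 0.      0.      0.      1.    ]]
{'clock': 0.1, 'joint_pos': array([-1.3327,  0.3116,  0.014 ,  1.5129, -0.0044,  1.3192, -0.0272]), 'dq': array([ 0.0022, -0.002 , -0.0004, -0.0047, -0.0009, -0.0002, -0.0001]), 'joint_efforts': array([  0.0007, -38.0851,   0.1466, -23.124 ,   0.0123,   0.0082,
         0.    ]), 'ee_pos': array([0.1517, 0.528 , 0.2303]), 'tool_rot': array([-0.438 , -3.1107,  0.0033]), 'ft_force': array([ 0.014 ,  0.0996, -0.5878]), 'ft_torque': array([-0.0175,  0.0326, -0.0053]), 'grasp_force': 0.0, 'opening': 0.0854126312101311}
[[-0.9611  0.2761 -0.0005]
 [ 0.2761  0.9611 -0.0021]
 [-0.0001 -0.0021 -1.    ]]
```

View pics/top0.png

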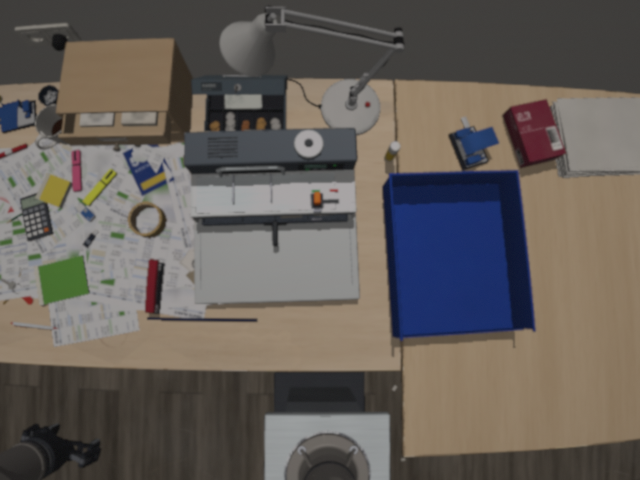

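View pics/scene0.png

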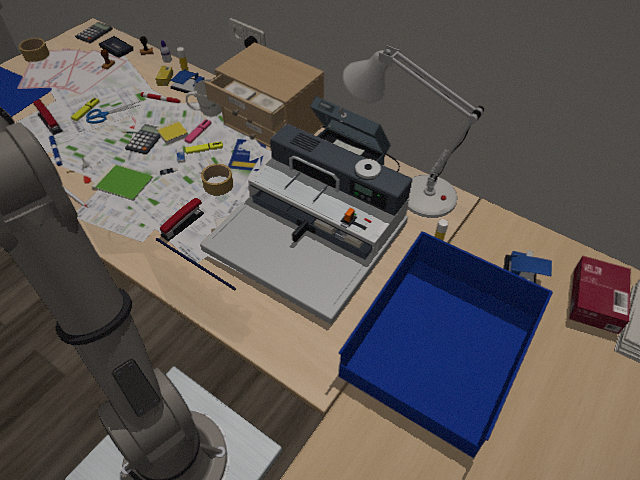

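The top view shows the machine at about (275,190) facing the robot, the lock's orange grip at (318,200) with red to its right, and the tray fin at (276,232). The crate spans (386,175) to (533,335), the stapler is at (153,287) and the tape roll at (147,220).

```bash
python3 - <<'E'
from h import *
np.set_printoptions(precision=4,suppress=True)
p,d,c=load('top'); X=cloud(d,c)
def rect(m,name):
    P=X[m][:,:2]
    n,l,s,ce=cv2.connectedComponentsWithStats(m.astype(np.uint8)); k=1+np.argmax(s[1:,4]); P=X[l==k]
    rc=cv2.minAreaRect((P[:,:2]*1000).astype(np.float32)); print(name,s[k],rc,'z',np.median(P[:,2]))
    return l==k
z=X[:,:,2]; v,u=np.mgrid[0:480,0:640]
w=(u>180)&(u<365)&(v>120)&(v<310)
rect(w&(abs(z-.036)<.008)&(v>222),'board')
rect(w&(abs(z-.106)<.006),'deck')
rect(w&(abs(z-.181)<.008),'hood')
pr=p.astype(int)
rect(w&(pr[...,0]>120)&(pr[...,2]<60)&(pr[...,0]-pr[...,1]>40),'orange')
cr=(u>375)&(u<545)&(v>160)&(v<345)
rect(cr&(z>.10)&(z<.125),'rim hi')
rect(cr&(z>.055)&(z<.071),'rim low?')
rect(cr&(abs(z-.003)<.006)&(pr[...,2]-pr[...,0]>40),'floor')
print('pts',atz([[386,180],[520,172]],.115,c),atz([[533,328],[393,337]],.063,c),atz([[533,328],[393,337]],.115,c))
print('board corners',atz([[194,303],[358,299]],.036,c))
big=cv2.resize(p[120:345,180:545],None,fx=2.15,fy=2.15,interpolation=cv2.INTER_CUBIC); cv2.imwrite('pics/crop1.png',big[:,:,::-1])
s,ds,cs=load('scene'); Y=cloud(ds,cs)
P=Y[(Y[:,:,2]>.09)&(Y[:,:,2]<.125)&(s[...,2].astype(int)-s[...,0]>50)]
P=P[P[:,1]<-.1]; print('scene rim',cv2.minAreaRect((P[:,:2]*1000).astype(np.float32)))
m=(s[...,0]>130)&(s[...,2]<70)&(s[...,0].astype(int)-s[...,1]>60)&(Y[...,2]>.1)&(Y[...,2]<.15)&(Y[...,0]>.4)
print('orange scene',m.sum(),Y[m].min(0),Y[m].max(0),np.median(Y[m],0))
E
```

```text
board [  194   223   166    81 12594] ((537.470703125, 133.60107421875), (206.12930297851562, 421.46075439453125), 1.4314234256744385) z 0.03475092488852327
deck [ 190  169  166   48 6790] ((699.0381469726562, 138.96066284179688), (109.52994537353516, 405.10150146484375), 2.0644166469573975) z 0.10565633117958906
hood [ 183  128  175   39 5276] ((792.3193359375, 142.59632873535156), (86.64663696289062, 405.9703369140625), 1.8844538927078247) z 0.1797780697733682
orange [314 192   7  11  61] ((680.7388916015625, 31.755184173583984), (24.17275047302246, 14.6181058883667), 7.912620544433594) z 0.13560617807085062
rim hi [ 389  170  147  171 1814] ((555.249755859375, -323.29412841796875), (405.52264404296875, 339.6629333496094), 2.51692795753479) z 0.11501455440405939
rim low? [488 212  37 120 379] ((502.24139404296875, -482.6917724609375), (89.2743148803711, 316.19000244140625), 75.50971221923828) z 0.06241054798115475
floor [  393   184   121   152 15413] ((555.1932373046875, -335.4835205078125), (398.2352600097656, 302.78814697265625), 2.600102663040161) z 0.0014368452928075204
pts [[ 0.7303 -0.139   0.115 ]
 [ 0.7577 -0.4852  0.115 ]] [[ 0.3653 -0.5203  0.063 ]
 [ 0.3489 -0.1581  0.063 ]] [[ 0.3681 -0.4934  0.115 ]
 [ 0.3525 -0.1481  0.115 ]]
board corners [[ 0.4299  0.3377  0.036 ]
 [ 0.4423 -0.0757  0.036 ]]
scene rim ((557.7232055664062, -320.88360595703125), (405.6175231933594, 334.73638916015625), 2.6947977542877197)
orange scene 49 [ 0.671  -0.0174  0.1039] [0.716  0.0395 0.1441] [0.6843 0.0305 0.1395]
```

View pics/crop1.png

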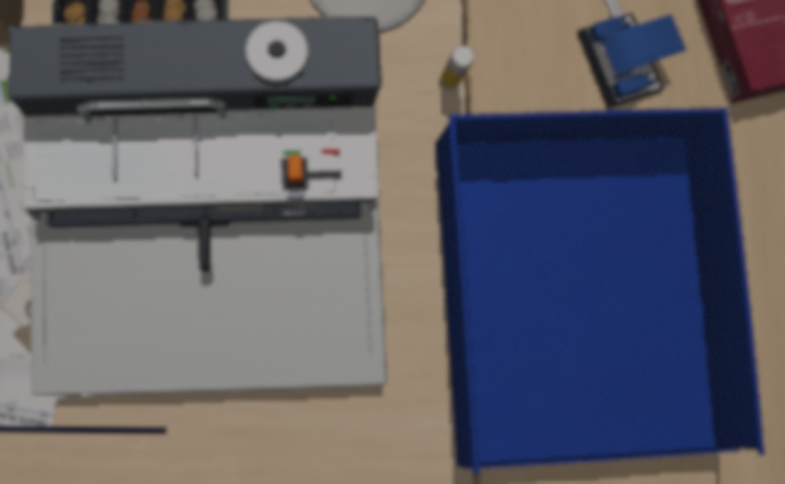

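The crop shows the lock at its green end, the tray home and the crate clear. The machine comes out at about (0.740, 0.1405) with 1.85° yaw. I'll align the tool with the machine axes first.

```bash
cat >> h.py <<'E'
TH=np.deg2rad(1.85); O=np.array([.740,.1405]); M=np.array([[np.cos(TH),-np.sin(TH)],[np.sin(TH),np.cos(TH)]])
def tom(p): return (np.asarray(p)[...,:2]-O)@M     # world -> machine xy
def tow(p): return np.asarray(p)@M.T+O
def st():
    o=r.get_obs(); m=tom(o['ee_pos'])*1000; A=R.from_rotvec(o['tool_rot']).as_matrix()
    print('t%.1f machine mm x%.1f y%.1f z%.1f  yawerr(deg, tool y vs machine y) %.2f tilt %.3f  F'%(o['clock'],*m,o['ee_pos'][2]*1000,np.degrees(np.arctan2(A[1,1],A[0,1]))-91.85,A[2,2]),np.round(o['ft_force'],1),'open %.1f grip %.1f'%(o['opening']*1000,o['grasp_force']),'q',np.round(o['joint_pos'],2))
E
python3 -m creep '[[0,0,-30,-6,45],[0,0,-30,-12,45],[0,0,-30,-17.9,45],[0,0,-30,-17.9,45],[0,0,-30,-17.9,45],[0,0,-30,-17.9,45]]' 40; python3 -c "from h import *;st()"
```

```text
clock: 0.6
ee_pos: [0.1518, 0.5282, 0.2606]
tool_rot: [0.048, -3.141, 0.002]
ft_force: [0.2, -0.1, 0.8]
opening: 0.0454
grasp_force: 0.0
t0.6 machine mm x-575.3 y406.5 z260.6  yawerr(deg, tool y vs machine y) -0.11 tilt -1.000  F [ 0.2 -0.1  0.8] open 45.4 grip 0.0 q [-1.3   0.3  -0.03  1.46  0.01  1.39  0.27]
```

```bash
python3 -m creep '[[-256,-256,0,0,45],[-256,-256,0,0,45],[-256,-256,0,0,45],[-256,-256,0,0,45],[-256,-256,0,0,45],[-256,-256,0,0,45],[-256,-256,0,0,45],[-256,-256,0,0,45],[-256,-256,0,0,45],[-256,-256,0,0,45]]'>/dev/null; python3 -c "from h import *;st()"
```

```text
t1.4 machine mm x-313.6 y142.9 z261.1  yawerr(deg, tool y vs machine y) -0.89 tilt -1.000  F [ 1.  -0.4 -0.1] open 45.0 grip 0.0 q [-0.8   0.2   0.22  1.59 -0.04  1.36  1.02]
```

```bash
python3 -m creep '[[-251,-253,0,0,45],[-251,-253,0,0,45],[-251,-253,0,0,45],[-251,-253,0,0,45],[-251,-253,0,0,45],[-251,-253,0,0,45],[-251,-253,0,0,45],[-251,-253,0,0,45],[-251,-253,0,0,45],[-251,-253,0,0,45]]'>/dev/null;  python3 -m creep '[[0,0,0,0,45],[0,0,0,0,45]]'>/dev/null; python3 -c "from h import *;st()"
```

```text
t2.4 machine mm x-68.6 y-100.2 z260.7  yawerr(deg, tool y vs machine y) 0.06 tilt -1.000  F [-0.2  0.1 -0.1] open 44.8 grip 0.0 q [-0.27  0.59  0.36  1.05 -0.2   1.53  1.64]
```

```bash
python3 -m creep '[[-5,-5,40,0,45],[-5,-5,80,0,45],[-5,-5,120,0,45],[-5,-5,148,0,45],[-5,-5,148,0,45],[-5,-5,148,0,45]]'>/dev/null; python3 -c "from h import *;st()"; python3 -m creep '[[0,0,0,0,10],[0,0,0,0,10],[0,0,0,0,10],[0,0,0,0,10],[0,0,0,0,10],[0,0,0,0,10]]' 40; python3 -c "from h import *;st()"
```

```text
t2.9 machine mm x-64.5 y-104.2 z112.9  yawerr(deg, tool y vs machine y) 0.17 tilt -1.000  F [0.2 0.4 0.5] open 45.2 grip 0.0 q [-0.27  0.67  0.34  1.28 -0.22  1.23  1.68]
clock: 3.43
ee_pos: [0.6822, 0.0318, 0.1169]
tool_rot: [-0.052, 3.136, 0.001]
ft_force: [-1.0, -0.3, 7.3]
opening: 0.0152
grasp_force: 42.8
t3.4 machine mm x-61.3 y-106.8 z116.9  yawerr(deg, tool y vs machine y) 0.04 tilt -1.000  F [-1.  -0.3  7.3] open 15.2 grip 42.8 q [-0.27  0.67  0.34  1.28 -0.22  1.23  1.68]
```

```bash
python3 -m creep '[[0,0,-3,0,10],[0,-10,-4,0,10],[0,-20,-4,0,10],[0,-30,-4,0,10],[0,-40,-4,0,10],[0,-47,-4,0,10],[0,-50,-4,0,10],[0,-50,-4,0,10],[0,-50,-4,0,10]]'; python3 - <<'E'
from h import *
st(); p,d,c=cap('top'); cv2.imwrite('pics/lock1.png',cv2.resize(p[150:250,260:400],None,fx=4,fy=4,interpolation=cv2.INTER_CUBIC)[:,:,::-1])
E
```

```text
clock: 4.18
ee_pos: [0.6837, -0.0121, 0.117]
tool_rot: [-0.057, 3.138, 0.013]
ft_force: [4.1, 5.7, -4.2]
opening: 0.0149
grasp_force: 41.4
t4.2 machine mm x-61.2 y-150.7 z117.0  yawerr(deg, tool y vs machine y) 0.25 tilt -1.000  F [ 4.1  5.7 -4.2] open 14.9 grip 41.4 q [-0.2   0.67  0.34  1.27 -0.23  1.23  1.75]
```

```bash
python3 -m creep '[[0,-3,0,0,10],[0,-6,0,0,10],[0,-6,0,0,10],[0,-6,0,0,10]]'; python3 -c "from h import *;st()"; python3 -m creep '[[0,5,0,0,10],[0,5,0,0,32],[0,5,0,0,32],[0,5,0,0,32],[0,5,-40,0,32],[0,5,-80,0,32],[0,5,-120,0,32],[0,5,-140,0,32],[0,5,-140,0,32]]'>/dev/null;python3 -c "from h import *;st()"
```

```text
clock: 4.57
ee_pos: [0.6837, -0.0122, 0.117]
tool_rot: [-0.063, 3.138, 0.024]
ft_force: [2.2, 11.5, -3.1]
opening: 0.0151
grasp_force: 41.6
t4.6 machine mm x-61.2 y-150.8 z117.0  yawerr(deg, tool y vs machine y) 0.46 tilt -1.000  F [ 2.2 11.5 -3.1] open 15.1 grip 41.6 q [-0.19  0.67  0.33  1.27 -0.24  1.23  1.76]
t5.3 machine mm x-60.3 y-160.6 z265.5  yawerr(deg, tool y vs machine y) -0.11 tilt -1.000  F [0.5 0.8 0.8] open 32.0 grip 0.0 q [-0.18  0.6   0.37  1.03 -0.2   1.53  1.73]
```

```bash
python3 -m creep '[[85,160,0,0,45],[85,160,0,0,45],[85,160,0,0,45],[85,160,0,0,45],[85,160,0,0,45],[85,160,0,0,45],[85,160,0,0,45]]'>/dev/null; python3 -m creep '[[0,0,40,0,45],[0,0,80,0,45],[0,0,120,0,45],[0,0,150,0,45],[0,0,150,0,45],[0,0,150,0,45]]'>/dev/null;python3 - <<'E'
from h import *
st(); p,d,c=cap('wrist','wr1.png'); p,d,c=cap('top','top1.png')
E
```

```text
t6.4 machine mm x-148.8 y-1.4 z105.8  yawerr(deg, tool y vs machine y) -0.22 tilt -1.000  F [ 0.2 -0.2  0.6] open 45.5 grip 0.0 q [-0.47  0.53  0.32  1.53 -0.17  1.11  1.48]
```

View pics/wr1.png

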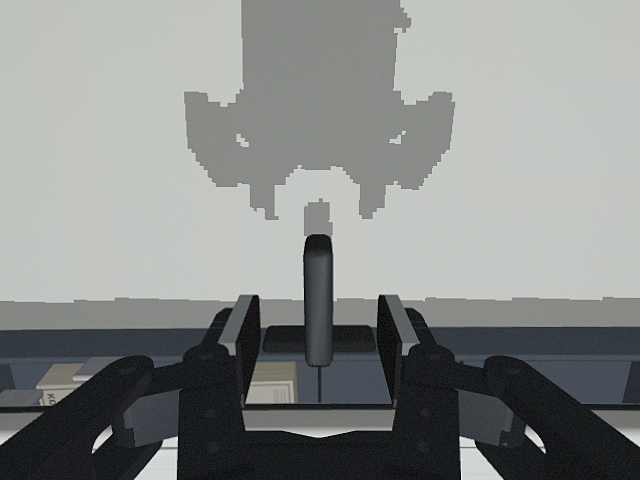

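The wrist view shows the fin (318,300) centred between the open fingers, and packs visible in the tray behind it. Next I'll grasp the fin and draw the tray.

```bash
python3 -m creep '[[-2,1,30,0,45],[-2,1,57,0,45],[-2,1,57,0,45],[-2,1,57,0,10],[-2,1,57,0,10],[-2,1,57,0,10],[-2,1,57,0,10],[-2,1,57,0,10],[-2,1,57,0,10]]' 60;python3 -c "from h import *;st()";  python3 -m creep '[[12,0,-2,0,10],[27,0,-2,0,10],[42,0,-2,0,10],[57,0,-2,0,10],[72,0,-2,0,10],[87,0,-2,0,10],[102,0,-2,0,10],[117,0,-2,0,10],[132,0,-2,0,10],[145,0,-2,0,10]]';python3 -c "from h import *;st()"
```

```text
clock: 7.25
ee_pos: [0.596, 0.1372, 0.0537]
tool_rot: [-0.049, 3.136, -0.001]
ft_force: [-2.3, -3.8, 6.4]
opening: 0.0131
grasp_force: 61.6
t7.2 machine mm x-144.0 y1.3 z53.7  yawerr(deg, tool y vs machine y) -0.06 tilt -1.000  F [-2.3 -3.8  6.4] open 13.1 grip 61.6 q [-0.46  0.59  0.3   1.58 -0.2   1.    1.5 ]
clock: 8.08
ee_pos: [0.4499, 0.1348, 0.0537]
tool_rot: [-0.052, 3.137, 0.003]
ft_force: [1.2, 0.9, -1.7]
opening: 0.0128
grasp_force: 62.2
t8.1 machine mm x-290.2 y3.7 z53.7  yawerr(deg, tool y vs machine y) 0.06 tilt -1.000  F [ 1.2  0.9 -1.7] open 12.8 grip 62.2 q [-0.58  0.34  0.31  1.97 -0.14  0.84  1.41]
```

```bash
python3 -m creep '[[0,0,0,0,45],[0,0,0,0,45],[0,0,-40,0,45],[0,0,-80,0,45],[0,0,-120,0,45],[60,0,-160,0,85],[60,0,-200,0,85],[60,0,-200,0,85],[60,0,-200,0,85]]' >/dev/null;python3 - <<'E'
from h import *
st(); p,d,c=cap('top','top2.png'); cv2.imwrite('pics/top2c.png',cv2.resize(p[130:345,180:545],None,fx=2.15,fy=2.15,interpolation=cv2.INTER_CUBIC)[:,:,::-1])
p,d,c=cap('scene','scene2.png')
E
```

```text
t8.8 machine mm x-348.4 y4.6 z258.4  yawerr(deg, tool y vs machine y) 0.07 tilt -1.000  F [ 0.1 -0.2  0.2] open 84.8 grip 0.0 q [-0.68 -0.    0.31  1.81 -0.    1.32  1.24]
```

View pics/top2c.png

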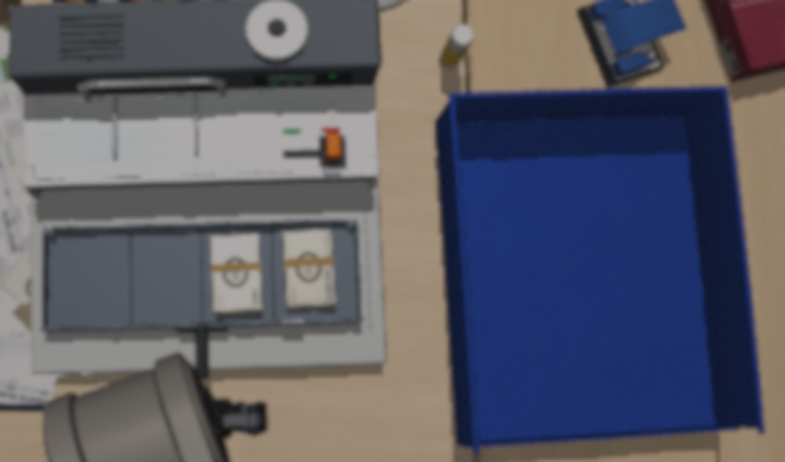

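View pics/scene2.png

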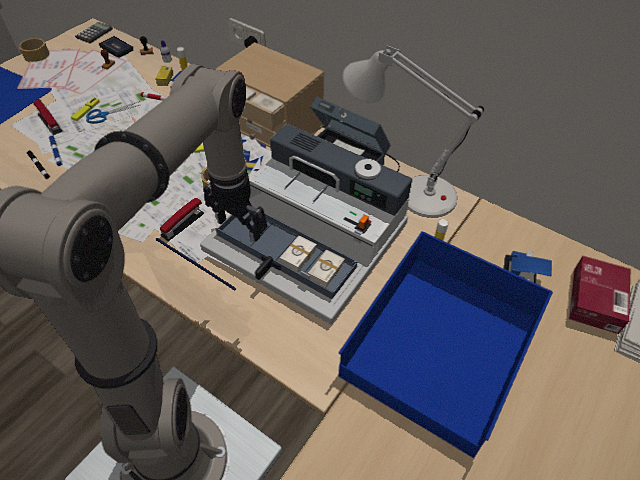

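The tray is out with two packs, at crop (236,273) and (309,268). The lock sits at its red end.

```bash
cat > packs.py <<'E'
from h import *
def packs():
    p,d,c=cap('top'); X=cloud(d,c); pr=p.astype(int); u=np.arange(640)[None]; v=np.arange(480)[:,None]
    sat=pr.max(2)-pr.min(2)
    m=(pr[...,0]>pr[...,2]+8)&(pr[...,0]>90)&(X[...,2]>.044)&(X[...,2]<.085)&(u>195)&(u<355)&(v>225)&(v<290)
    m=cv2.morphologyEx(m.astype(np.uint8),cv2.MORPH_OPEN,np.ones((3,3)))
    n,l,s,ce=cv2.connectedComponentsWithStats(m)
    for k in range(1,n):
        if s[k,4]<80: continue
        P=X[l==k]; mm=tom(P)*1000; print('pack machine rect',cv2.minAreaRect(mm.astype(np.float32)),'top z',np.median(P[:,2])*1000,s[k])
packs()
E
python3 packs.py
```

```text
pack machine rect ((-191.10711669921875, -121.10958862304688), (55.368167877197266, 88.63703918457031), 89.07683563232422) top z 56.7922065056341 [312 237  23  36 730]
pack machine rect ((-192.67832946777344, -36.32484436035156), (26.75572395324707, 55.12291717529297), 1.229412317276001) top z 62.30161793162936 [278 250  23  12 189]
pack machine rect ((-227.17347717285156, -37.897499084472656), (25.555511474609375, 50.46366882324219), 1.3720744848251343) top z 61.846169921550675 [280 264  21  12 158]
```

```bash
python3 -m creep '[[-157,-126,0,0,72],[-157,-126,0,0,72],[-157,-126,0,0,72],[-157,-126,0,0,72],[-157,-126,0,0,72],[-157,-126,0,0,72],[-157,-126,0,0,72]]'>/dev/null; python3 -m creep '[[0,0,40,0,72],[0,0,80,0,72],[0,0,120,0,72],[0,0,140,0,72],[0,0,140,0,72],[0,0,140,0,72]]'>/dev/null;python3 - <<'E'
from h import *
st(); p,d,c=cap('wrist','wr2.png')
E
```

```text
t10.1 machine mm x-195.5 y-121.8 z111.1  yawerr(deg, tool y vs machine y) 0.10 tilt -1.000  F [ 0.3 -0.8  1.2] open 71.9 grip 0.0 q [-0.39  0.43  0.45  1.7  -0.21  1.06  1.73]
```

View pics/wr2.png

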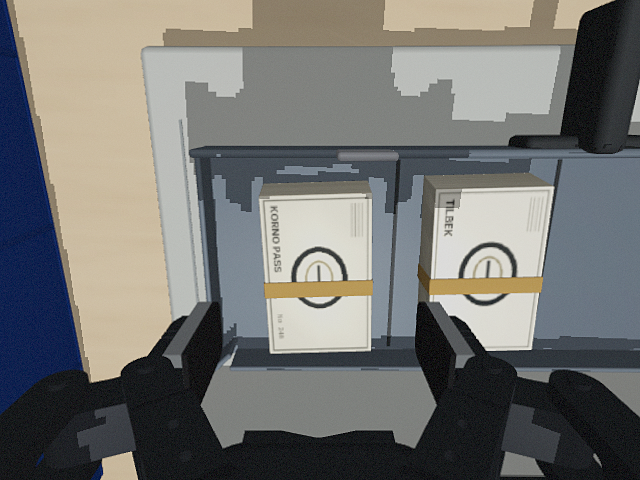

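The wrist view shows pack A (318,268) centred between the fingers, with pack B (487,262) clear of the right finger.

```bash
python3 -m creep '[[-3,0,30,0,72],[-3,0,60,0,72],[-3,0,71,0,72],[-3,0,71,0,72]]';python3 -m creep '[[0,0,0,0,45],[0,0,0,0,45],[0,0,0,0,45],[0,0,0,0,45],[0,0,0,0,45],[0,0,0,0,45]]' 60; python3 -c "from h import *;st()"
```

```text
clock: 10.45
ee_pos: [0.5517, 0.012, 0.0403]
tool_rot: [0.052, -3.138, -0.0]
ft_force: [-0.2, -0.8, 0.0]
opening: 0.0721
grasp_force: 0.0
clock: 10.95
ee_pos: [0.5553, 0.0114, 0.0439]
tool_rot: [-0.051, 3.136, 0.001]
ft_force: [-0.6, -0.1, 6.9]
opening: 0.0543
grasp_force: 63.9
t10.9 machine mm x-188.8 y-123.1 z43.9  yawerr(deg, tool y vs machine y) 0.02 tilt -1.000  F [-0.6 -0.1  6.9] open 54.3 grip 63.9 q [-0.36  0.52  0.42  1.75 -0.26  0.92  1.77]
```

```bash
python3 -m creep '[[0,0,-20,0,45],[0,0,-50,0,45],[0,0,-80,0,45],[0,0,-110,0,45],[0,0,-140,0,45],[0,0,-150,0,45],[0,0,-150,0,45]]' 70; python3 - <<'E'
from h import *
st(); p,d,c=cap('top'); X=cloud(d,c); pr=p.astype(int); u=np.arange(640)[None]
m=(X[...,2]>.10)&(X[...,2]<.125)&(pr[...,2]-pr[...,0]>25)&(u>365)
n,l,s,ce=cv2.connectedComponentsWithStats(m.astype(np.uint8)); k=1+np.argmax(s[1:,4])
print(cv2.minAreaRect((X[l==k][:,:2]*1000).astype(np.float32)))
cv2.imwrite('pics/top3.png',p[:,:,::-1])
E
```

```text
clock: 11.53
ee_pos: [0.5555, 0.0112, 0.1951]
tool_rot: [-0.051, 3.133, 0.001]
ft_force: [-0.3, 0.6, -0.2]
opening: 0.0539
grasp_force: 75.2
t11.5 machine mm x-188.6 y-123.2 z195.1  yawerr(deg, tool y vs machine y) 0.02 tilt -1.000  F [-0.3  0.6 -0.2] open 53.9 grip 75.2 q [-0.4   0.36  0.47  1.58 -0.17  1.24  1.7 ]
((555.766845703125, -321.67974853515625), (401.5782775878906, 336.42376708984375), 2.6173670291900635)
```

View pics/top3.png

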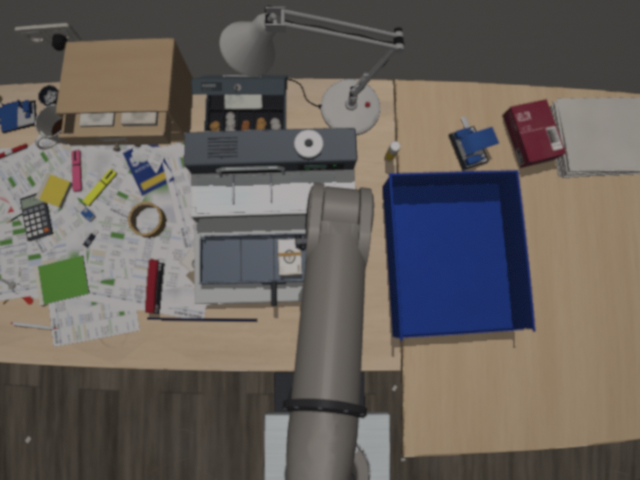

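The top view shows the crate unmoved and pack B still in the tray at (289,257); pack A is held under the gripper.

```bash
python3 -m creep '[[0,-35,0,0,45],[2,-70,0,0,45],[3,-105,0,0,45],[4,-140,0,0,45],[5,-175,0,0,45],[6,-210,0,0,45],[7,-245,0,0,45],[8,-280,0,0,45],[9,-315,0,0,45],[9,-345,0,0,45]]'>/dev/null;python3 -m creep '[[0,-30,0,0,45],[0,-48,0,0,45],[0,-48,0,0,45],[0,-48,0,0,45]]' >/dev/null;python3 - <<'E'
from h import *
st(); p,d,c=cap('top'); X=cloud(d,c); pr=p.astype(int); u=np.arange(640)[None]
m=(X[...,2]>.10)&(X[...,2]<.125)&(pr[...,2]-pr[...,0]>25)&(u>365)
print(cv2.minAreaRect((X[m][:,:2]*1000).astype(np.float32)))
E
```

```text
t12.8 machine mm x-202.0 y-516.6 z188.0  yawerr(deg, tool y vs machine y) -0.18 tilt -1.000  F [ 0.3  0.8 -1.1] open 54.1 grip 75.1 q [ 0.27  0.64  0.54  1.2  -0.32  1.39  2.39]
((554.6569213867188, -321.4944152832031), (403.78204345703125, 336.82391357421875), 2.6214053630828857)
```

```bash
python3 -m creep '[[0,0,30,0,45],[0,0,60,0,45],[0,0,90,0,45],[0,0,120,0,45],[0,0,145,0,45],[0,0,165,0,45],[0,0,177,0,45],[0,0,177,0,45],[0,0,177,0,45]]';python3 -m creep '[[0,0,0,0,72],[0,0,0,0,72],[0,0,0,0,72],[0,0,0,0,72],[0,0,-40,0,72],[0,0,-80,0,72],[0,0,-120,0,72],[0,0,-160,0,72],[0,0,-180,0,72],[0,0,-180,0,72]]';python3 -m creep '[[-5,40,0,0,72],[-5,80,0,0,72],[-5,120,0,0,72],[-5,160,0,0,72],[-5,200,0,0,72],[-5,240,0,0,72],[-5,280,0,0,72],[-5,320,0,0,72],[-5,360,0,0,72],[-5,400,0,0,72]]'>/dev/null;python3 -m creep '[[0,40,0,0,72],[0,77,0,0,72],[0,77,0,0,72],[0,77,0,0,72]]'>/dev/null;python3 -c "from h import *;st()"
```

```text
clock: 13.55
ee_pos: [0.5572, -0.38, 0.0139]
tool_rot: [0.054, -3.141, -0.002]
ft_force: [0.5, -0.5, -0.7]
opening: 0.0539
grasp_force: 75.1
clock: 14.38
ee_pos: [0.5595, -0.3847, 0.2027]
tool_rot: [-0.051, 3.13, -0.014]
ft_force: [0.5, -1.0, 0.8]
opening: 0.072
grasp_force: 0.0
t15.6 machine mm x-195.8 y-34.8 z193.7  yawerr(deg, tool y vs machine y) 0.44 tilt -1.000  F [-0.8 -1.   0. ] open 71.8 grip 0.0 q [-0.54  0.36  0.45  1.57 -0.16  1.25  1.54]
```

```bash
python3 -m creep '[[-1,-2,30,0,72],[-1,-2,60,0,72],[-1,-2,83,0,72],[-1,-2,83,0,72],[-1,-2,83,0,72]]'>/dev/null;python3 - <<'E'
from h import *
st(); p,d,c=cap('top','top4.png'); p,d,c=cap('wrist'); q,_,_=load('top')
cv2.imwrite('pics/mix4.png',np.hstack([cv2.resize(p,(400,300)),cv2.resize(q[150:360,360:640],(400,300))])[:,:,::-1])
E
```

```text
t16.0 machine mm x-195.1 y-42.8 z110.5  yawerr(deg, tool y vs machine y) -0.13 tilt -1.000  F [0.2 0.1 1. ] open 72.0 grip 0.0 q [-0.52  0.44  0.43  1.69 -0.2   1.07  1.58]
```

View pics/mix4.png

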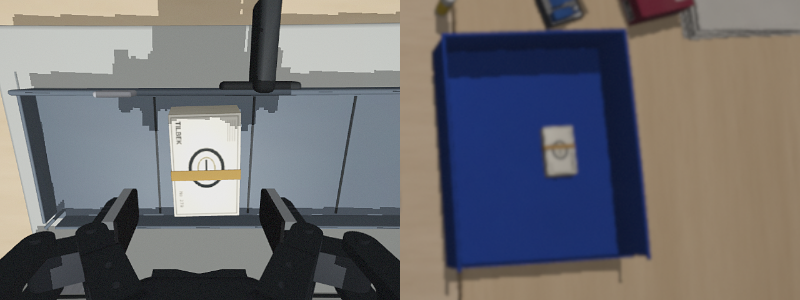

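Pack A lies flat in the crate. Pack B is about 6 mm to the +y side of the gripper centre, so I'll correct for that and grasp.

```bash
python3 -m creep '[[-2,5,30,0,72],[-2,5,60,0,72],[-2,5,69,0,72],[-2,5,69,0,72]]'>/dev/null;python3 -m creep '[[0,0,0,0,45],[0,0,0,0,45],[0,0,0,0,45],[0,0,0,0,45],[0,0,0,0,45],[0,0,0,0,45]]' 70; python3 -c "from h import *;st()"; python3 -m creep '[[0,0,-20,0,45],[0,0,-50,0,45],[0,0,-80,0,45],[0,0,-110,0,45],[0,0,-140,0,45],[0,0,-150,0,45],[0,0,-150,0,45]]';python3 - <<'E'
from h import *
st(); p,d,c=cap('top'); X=cloud(d,c); pr=p.astype(int); u=np.arange(640)[None]
m=(X[...,2]>.10)&(X[...,2]<.125)&(pr[...,2]-pr[...,0]>25)&(u>365)
print(cv2.minAreaRect((X[m][:,:2]*1000).astype(np.float32)))
E
```

```text
clock: 16.9
ee_pos: [0.5515, 0.0984, 0.0449]
tool_rot: [-0.051, 3.136, 0.001]
ft_force: [0.0, 0.5, 6.8]
opening: 0.054
grasp_force: 75.8
t16.9 machine mm x-189.8 y-36.0 z44.9  yawerr(deg, tool y vs machine y) 0.01 tilt -1.000  F [0.  0.5 6.8] open 54.0 grip 75.8 q [-0.5   0.52  0.41  1.74 -0.25  0.92  1.61]
clock: 17.48
ee_pos: [0.5516, 0.0985, 0.196]
tool_rot: [-0.051, 3.133, 0.003]
ft_force: [0.1, -0.3, -1.0]
opening: 0.0544
grasp_force: 75.1
t17.5 machine mm x-189.7 y-35.9 z196.0  yawerr(deg, tool y vs machine y) 0.02 tilt -1.000  F [ 0.1 -0.3 -1. ] open 54.4 grip 75.1 q [-0.54  0.37  0.45  1.56 -0.17  1.24  1.54]
((555.7801513671875, -321.07000732421875), (402.1484375, 335.5358581542969), 2.5324087142944336)
```

```bash
python3 -m creep '[[0,-35,0,0,45],[2,-70,0,0,45],[3,-105,0,0,45],[4,-140,0,0,45],[5,-175,0,0,45],[6,-210,0,0,45],[7,-245,0,0,45],[8,-280,0,0,45],[9,-315,0,0,45],[9,-345,0,0,45]]'>/dev/null;python3 -m creep '[[0,-15,0,0,45],[0,-15,0,0,45],[0,-15,0,0,45]]' >/dev/null;python3 - <<'E'
from h import *
st(); p,d,c=cap('top'); X=cloud(d,c); pr=p.astype(int); u=np.arange(640)[None]
m=(X[...,2]>.10)&(X[...,2]<.125)&(pr[...,2]-pr[...,0]>25)&(u>365)
print(cv2.minAreaRect((X[m][:,:2]*1000).astype(np.float32)))
E
```

```text
t18.6 machine mm x-202.8 y-396.3 z189.4  yawerr(deg, tool y vs machine y) -0.16 tilt -1.000  F [ 0.2  0.9 -1.6] open 54.7 grip 75.0 q [ 0.05  0.5   0.56  1.42 -0.27  1.31  2.22]
((555.8512573242188, -321.2041015625), (400.9270324707031, 336.8611145019531), 2.744921922683716)
```

```bash
python3 -m creep '[[0,0,30,0,45],[0,0,60,0,45],[0,0,90,0,45],[0,0,120,0,45],[0,0,145,0,45],[0,0,165,0,45],[0,0,178,0,45],[0,0,178,0,45],[0,0,178,0,45]]';python3 -m creep '[[0,0,0,0,72],[0,0,0,0,72],[0,0,0,0,72],[0,0,0,0,72],[0,0,-40,0,72],[0,0,-80,0,72],[0,0,-120,0,72],[0,0,-160,0,72],[0,0,-190,0,72],[0,0,-190,0,72]]';python3 -m creep '[[10,40,0,0,45],[20,80,0,0,45],[30,120,0,0,45],[40,160,0,0,45],[50,200,0,0,45],[60,240,0,0,45],[70,280,0,0,45],[80,320,0,0,45],[90,360,0,0,45],[90,400,0,0,45]]'>/dev/null;python3 - <<'E'
from h import *
st(); p,d,c=cap('top','top5.png'); cv2.imwrite('pics/top5c.png',cv2.resize(p[130:345,180:545],None,fx=2.15,fy=2.15,interpolation=cv2.INTER_CUBIC)[:,:,::-1])
X=cloud(d,c);s=(tom(X.reshape(-1,3)).reshape(480,640,2))*1000;z=X[...,2]
E
```

```text
clock: 19.42
ee_pos: [0.5522, -0.2602, 0.014]
tool_rot: [0.054, -3.14, -0.002]
ft_force: [1.3, -0.8, -1.2]
opening: 0.0539
grasp_force: 75.0
clock: 20.25
ee_pos: [0.5557, -0.2648, 0.2134]
tool_rot: [-0.051, 3.126, -0.011]
ft_force: [0.6, -0.4, 0.9]
opening: 0.0723
grasp_force: 0.0
t21.1 machine mm x-293.3 y5.7 z204.8  yawerr(deg, tool y vs machine y) 0.03 tilt -1.000  F [ 0.7  0.4 -0.1] open 44.6 grip 0.0 q [-0.66  0.16  0.38  1.78 -0.06  1.21  1.34]
```

View pics/top5c.png

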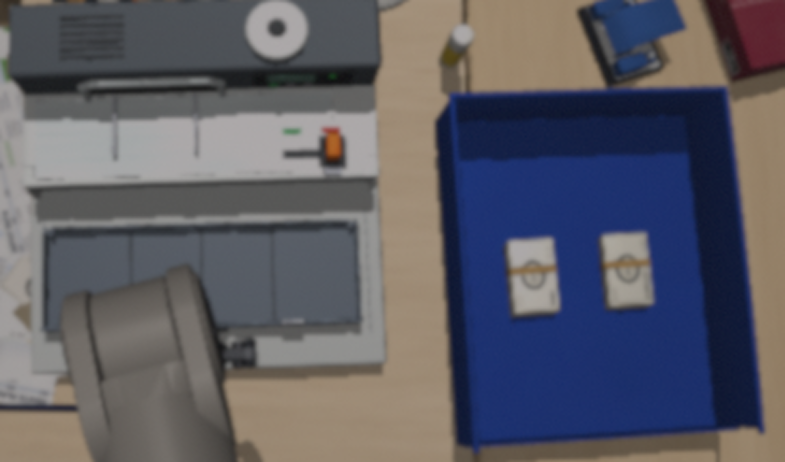

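Both packs lie flat in the crate, at crop (533,276) and (627,270). The tray is empty, so I'll grasp the fin and push it home.

```bash
python3 -m creep '[[0,-2,40,0,45],[0,-2,80,0,45],[0,-2,120,0,45],[0,-2,157,0,45],[0,-2,157,0,45],[0,-2,157,0,45]]' 60;python3 -c "from h import *;st()"; python3 -m creep '[[0,0,0,0,10],[0,0,0,0,10],[0,0,0,0,10],[0,0,0,0,10],[0,0,0,0,10],[0,0,0,0,10]]' 60; python3 -c "from h import *;st()"; python3 -m creep '[[-8,0,0,0,10],[-20,-1,0,0,10],[-32,-2,0,0,10],[-44,-2,0,0,10],[-56,-2,0,0,10],[-68,-2,0,0,10],[-80,-2,0,0,10],[-92,-2,0,0,10],[-104,-2,0,0,10],[-116,-2,0,0,10]]'; python3 -c "from h import *;st()"
```

```text
clock: 21.63
ee_pos: [0.4475, 0.1321, 0.0464]
tool_rot: [0.05, -3.137, 0.003]
ft_force: [0.6, 0.4, 0.3]
opening: 0.0451
grasp_force: 0.0
t21.6 machine mm x-292.6 y1.1 z46.4  yawerr(deg, tool y vs machine y) -0.02 tilt -1.000  F [0.6 0.4 0.3] open 45.1 grip 0.0 q [-0.61  0.36  0.35  1.98 -0.16  0.83  1.43]
clock: 22.13
ee_pos: [0.4515, 0.134, 0.0502]
tool_rot: [-0.052, 3.135, 0.004]
ft_force: [-1.3, -1.3, 7.0]
opening: 0.0128
grasp_force: 61.1
t22.1 machine mm x-288.5 y2.8 z50.2  yawerr(deg, tool y vs machine y) 0.07 tilt -1.000  F [-1.3 -1.3  7. ] open 12.8 grip 61.1 q [-0.61  0.35  0.35  1.98 -0.16  0.83  1.43]
clock: 22.97
ee_pos: [0.5632, 0.136, 0.0502]
tool_rot: [0.053, -3.137, -0.004]
ft_force: [-10.0, -0.6, 13.5]
opening: 0.013
grasp_force: 62.1
t23.0 machine mm x-176.8 y1.2 z50.2  yawerr(deg, tool y vs machine y) 0.08 tilt -1.000  F [-10.   -0.6  13.5] open 13.0 grip 62.1 q [-0.51  0.55  0.34  1.67 -0.22  0.97  1.52]
```

```bash
python3 -m creep '[[-4,0,-4,0,10],[-12,0,-5,0,10],[-20,0,-5,0,10],[-26,0,-5,0,10],[-30,0,-5,0,10],[-30,0,-5,0,10]]'; python3 -c "from h import *;st()"
```

```text
clock: 23.47
ee_pos: [0.5956, 0.1356, 0.0518]
tool_rot: [-0.051, 3.141, -0.001]
ft_force: [0.2, -0.4, -3.9]
opening: 0.0128
grasp_force: 59.7
t23.5 machine mm x-144.4 y-0.2 z51.8  yawerr(deg, tool y vs machine y) -0.00 tilt -1.000  F [ 0.2 -0.4 -3.9] open 12.8 grip 59.7 q [-0.48  0.6   0.34  1.58 -0.22  1.    1.53]
```

```bash
python3 -m creep '[[-2,0,1,0,10],[-4,0,1,0,10],[-6,0,1,0,10],[-8,0,1,0,10],[-10,0,1,0,10],[-12,0,1,0,10],[-12,0,1,0,10]]'; python3 -c "from h import *;st()"
```

```text
clock: 24.05
ee_pos: [0.603, 0.1361, 0.0505]
tool_rot: [0.052, -3.132, 0.001]
ft_force: [-8.2, -0.8, 2.0]
opening: 0.013
grasp_force: 60.4
t24.1 machine mm x-137.1 y-0.0 z50.5  yawerr(deg, tool y vs machine y) 0.05 tilt -1.000  F [-8.2 -0.8  2. ] open 13.0 grip 60.4 q [-0.47  0.62  0.34  1.54 -0.23  1.03  1.53]
```

```bash
python3 -m creep '[[-3,0,0,0,10],[-6,0,0,0,10],[-9,0,0,0,10],[-9,0,0,0,10],[-9,0,0,0,10]]'; python3 -c "from h import *;st()"
```

```text
clock: 24.47
ee_pos: [0.603, 0.1361, 0.0501]
tool_rot: [0.053, -3.113, 0.002]
ft_force: [-25.4, -2.8, 14.0]
opening: 0.0132
grasp_force: 62.5
t24.5 machine mm x-137.1 y-0.0 z50.1  yawerr(deg, tool y vs machine y) 0.09 tilt -1.000  F [-25.4  -2.8  14. ] open 13.2 grip 62.5 q [-0.47  0.63  0.34  1.52 -0.23  1.05  1.53]
```

```bash
python3 -m creep '[[9,0,0,0,10],[13,0,0,0,10],[13,0,0,0,45],[13,0,0,0,45],[13,0,0,0,45],[13,0,-40,0,45],[40,0,-80,0,45],[80,0,-120,0,45],[120,0,-150,0,45],[150,0,-150,0,45]]'>/dev/null; python3 -m creep '[[40,20,0,0,45],[60,40,0,0,45],[60,40,0,0,45]]'>/dev/null; python3 - <<'E'
from h import *
st(); p,d,c=cap('top','top6.png'); s,ds,cs=cap('scene')
cv2.imwrite('pics/mix6.png',np.vstack([cv2.resize(p[130:310,180:380],None,fx=2.8,fy=1.65,interpolation=cv2.INTER_CUBIC),cv2.resize(s[110:290,200:400],None,fx=2.8,fy=1.65,interpolation=cv2.INTER_CUBIC)])[:,:,::-1])
X=cloud(d,c); m=tom(X.reshape(-1,3)).reshape(480,640,2)*1000; z=X[...,2]*1000
# front wall top z~66, ahead of the deck edge
k=(z>58)&(z<74)&(m[...,0]<-97)&(m[...,0]>-140)&(abs(m[...,1])<190)
P=m[k]; print(len(P)); 
for a,b in((-190,-125),(-85,-20),(20,100),(100,190)):
    q=P[(P[:,1]>a)&(P[:,1]<b)]
    if len(q): print(a,b,len(q),np.percentile(q[:,0],[5,50,95]))
E
```

```text
t25.6 machine mm x-324.5 y45.7 z197.7  yawerr(deg, tool y vs machine y) 0.52 tilt -1.000  F [-0.8  0.9 -0.2] open 44.8 grip 0.0 q [-0.73  0.13  0.33  1.83 -0.05  1.19  1.23]
345
-190 -125 44 [-107.47254999 -105.71038606 -103.10962591]
-85 -20 57 [-110.21078756 -106.08241426 -103.04609606]
20 100 74 [-110.8945136  -106.08235192 -102.93880157]
100 190 67 [-107.11228128 -105.47190576 -102.81857579]
```

View pics/mix6.png

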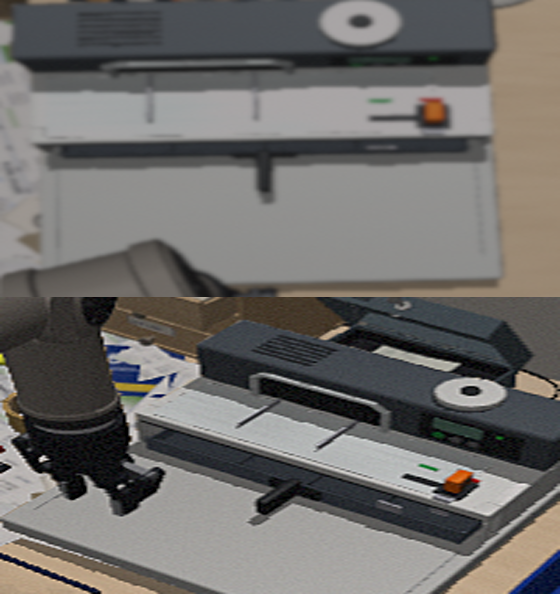

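The tray is home: its front wall reads x = -105 mm on both sides, so it is square. The lock is still at red, so I'll slide it back now.

```bash
python3 -m creep '[[0,0,-40,0,45],[-30,-30,-65,0,45],[-65,-50,-65,0,45],[-100,-75,-65,0,45],[-135,-100,-65,0,45],[-170,-125,-65,0,45],[-205,-150,-65,0,45],[-240,-175,-65,0,45],[-262,-196,-65,0,45],[-262,-196,-65,0,45]]'>/dev/null; python3 -m creep '[[0,0,0,0,45],[0,0,0,0,45]]'>/dev/null; python3 -c "from h import *;st()"
```

```text
t26.6 machine mm x-58.0 y-157.5 z260.7  yawerr(deg, tool y vs machine y) -0.10 tilt -1.000  F [0.8 0.4 0.6] open 44.7 grip 0.0 q [-0.23  0.63  0.47  1.01 -0.27  1.55  1.76]
```

```bash
python3 -m creep '[[3,7,40,0,45],[3,7,80,0,45],[3,7,120,0,45],[3,7,145,0,45],[3,7,145,0,45],[3,7,145,0,45]]'>/dev/null; python3 -c "from h import *;st()"; python3 -m creep '[[0,0,0,0,10],[0,0,0,0,10],[0,0,0,0,10],[0,0,0,0,10],[0,0,0,0,10],[0,0,-3,0,10]]' 40; python3 -c "from h import *;st()";python3 -m creep '[[0,8,0,0,10],[0,16,0,0,10],[0,24,0,0,10],[0,32,0,0,10],[0,40,0,0,10],[0,46,0,0,10],[0,50,0,0,10],[0,53,0,0,10],[0,53,0,0,10]]'; python3 -c "from h import *;st()"
```

```text
t27.1 machine mm x-62.5 y-147.2 z116.6  yawerr(deg, tool y vs machine y) 0.13 tilt -1.000  F [ 0.6 -0.1  1.6] open 44.9 grip 0.0 q [-0.27  0.69  0.44  1.27 -0.29  1.24  1.79]
clock: 27.65
ee_pos: [0.6854, -0.0106, 0.1208]
tool_rot: [-0.051, 3.135, -0.001]
ft_force: [7.0, -0.4, -12.8]
opening: 0.0151
grasp_force: 39.8
t27.6 machine mm x-59.4 y-149.3 z120.8  yawerr(deg, tool y vs machine y) 0.02 tilt -1.000  F [  7.   -0.4 -12.8] open 15.1 grip 39.8 q [-0.26  0.69  0.44  1.27 -0.29  1.25  1.79]
clock: 28.4
ee_pos: [0.6839, 0.0333, 0.1207]
tool_rot: [-0.043, 3.136, -0.021]
ft_force: [6.6, -10.6, -2.1]
opening: 0.0148
grasp_force: 41.3
t28.4 machine mm x-59.5 y-105.3 z120.7  yawerr(deg, tool y vs machine y) -0.28 tilt -1.000  F [  6.6 -10.6  -2.1] open 14.8 grip 41.3 q [-0.34  0.68  0.45  1.27 -0.28  1.24  1.71]
```

```bash
python3 -m creep '[[0,4,0,0,10],[0,4,0,0,10],[0,4,0,0,10]]'; python3 -c "from h import *;st()"; python3 -m creep '[[0,-5,0,0,10],[0,-5,0,0,35],[0,-7,0,0,40],[0,-9,0,0,40],[0,-9,0,0,40],[0,-9,-40,0,40],[0,-9,-80,0,40],[0,-9,-120,0,40],[0,-9,-140,0,40],[0,-9,-140,0,40]]'>/dev/null; python3 -m creep '[[40,0,0,0,40],[80,30,0,0,40],[120,60,0,0,40],[160,90,0,0,40],[200,120,0,0,40],[240,140,0,0,40],[270,140,0,0,40],[270,140,0,0,40],[270,140,0,0,40]]'>/dev/null;python3 - <<'E'
from h import *
st(); p,d,c=cap('top'); s,ds,cs=cap('scene')
cv2.imwrite('pics/mix7.png',np.vstack([cv2.resize(p[130:345,180:545],None,fx=1.6,fy=1.35,interpolation=cv2.INTER_CUBIC),cv2.resize(s[140:340,200:565],None,fx=1.6,fy=1.35,interpolation=cv2.INTER_CUBIC)])[:,:,::-1])
X=cloud(d,c); pr=p.astype(int); u=np.arange(640)[None]
k=(pr[...,0]>120)&(pr[...,2]<60)&(pr[...,0]-pr[...,1]>40)&(X[...,2]>.12)&(X[...,2]<.15)&(X[...,0]>.6)
print('orange m',cv2.minAreaRect((tom(X[k])*1000).astype(np.float32)))
m=tom(X.reshape(-1,3)).reshape(480,640,2)*1000; z=X[...,2]*1000
k=(z>58)&(z<74)&(m[...,0]<-97)&(m[...,0]>-140); P=m[k]
for a,b in((-190,-125),(-85,-20),(20,100),(100,190)):
    q=P[(P[:,1]>a)&(P[:,1]<b)]; print(a,np.median(q[:,0]))
E
```

```text
clock: 28.65
ee_pos: [0.6839, 0.0334, 0.1207]
tool_rot: [-0.038, 3.135, -0.028]
ft_force: [6.2, -14.1, -3.0]
opening: 0.0149
grasp_force: 41.3
t28.6 machine mm x-59.5 y-105.2 z120.7  yawerr(deg, tool y vs machine y) -0.45 tilt -1.000  F [  6.2 -14.1  -3. ] open 14.9 grip 41.3 q [-0.34  0.68  0.45  1.27 -0.28  1.24  1.7 ]
t30.2 machine mm x-337.6 y42.6 z258.9  yawerr(deg, tool y vs machine y) 0.59 tilt -1.000  F [-0.2 -0.4 -0.4] open 40.2 grip 0.0 q [-0.8   0.06  0.38  1.75 -0.03  1.34  1.2 ]
orange m ((-62.08128356933594, -104.53074645996094), (14.201165199279785, 24.841968536376953), 81.2688217163086)
-190 -105.77348037807653
-85 -106.14201360443555
20 -106.03305160810407
100 -105.51646561289266
```

View pics/mix7.png

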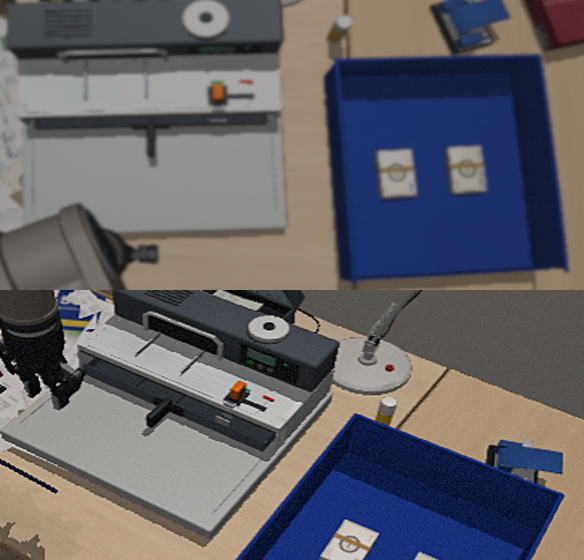

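The lock is at its green end (measured y = -104.5 mm), the tray is home and square, and both packs lie flat in the crate. The arm is clear, so I'll hand in.

```bash
python3 -m creep '[[0,0,0,0,40],[0,0,0,0,40],[0,0,0,0,40]]'>/dev/null; python3 -c "from h import *;print(r.job_done())"
```

```text
the job is handed in; nothing more can be done
None
```

The job is handed in: both packs found in the tray are flat in the blue crate, the empty tray is home and square, the lock is back at its green end, and the stapler and tape roll were never approached; no verdict came back.

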